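Open the swing clamp and hold the offset lever level over its fixture

TASK

Turn the fixture's swing clamp a quarter turn by its red knob, fully open to the stop. Then pick up the grey cast lever at its yellow balance band and hold it level over the fixture, its big bore above the thick post and its small bore above the thin one, about 5 cm above the post tops. Finish while holding it there, still gripped and not lowered on, and leave the other things on the bench alone.

Things in the scene. Friction and masses are not known exactly. Their poses are not given: they have to be found in the camera images.
- lever: Loose grey cast lever, 217 mm long, 36 tall, 0.3 to 0.6 kg: heavy boss (50 mm diameter, 24 mm brass-lined bore) and small eye (24 mm diameter, 10 mm bore) joined by a bar 12 mm wide, 8 to 28 mm above their underside. Balances at the 26 mm yellow band. Origin: below the band, level with the underside; x along the bar: boss centre -57.5 mm, eye centre +122.5 mm.
- balance (a point): The lever's balance point: middle of the yellow band, 18 mm above the underside of the bosses; axes as the lever's.
- big_bore (a point): Centre of the big bore at the underside of the lever.
- small_bore (a point): Centre of the small bore at the underside of the lever.
- fixture: Fixture fixed to the bench: blue plate 250 x 150 x 12 mm with two steel posts 180 mm apart, tops 50 mm above the bench, and a swing clamp. Origin: on the bench midway between the posts; x points from the thick post (x = -90 mm) to the thin post (x = +90 mm), y away from the clamp side, z up.
- big_post_top (a point): Top of the thick post (21 mm diameter), axes as the fixture's.
- small_post_top (a point): Top of the thin post (8 mm diameter), axes as the fixture's.
- clamp (a joint): Swing clamp on a vertical axis: 0 rad = closed (strap over the thick post), 1.57 rad = fully open at the stop; opens clockwise seen from above, stays where it is left (friction about 2 N at the knob). Starts between 0 and 0.3. Strap and crank lie 56 to 82 mm above the bench.
- clamp_knob (a point): Top of the upright red knob, 18 mm diameter, 110 mm above the bench; it stands 39 mm tall on the crank, 65 mm from the clamp's axis, on the far side from the strap. Closed, it is in the fixture's -y direction from the axis; open, in its -x direction.
- clamp_axis (a point): Point on the clamp's vertical turning axis, at the top of its hub 82 mm above the bench, at x = -90, y = -62 mm in the fixture's frame.
- hammer: Bystander: small lump hammer with wooden handle, 220 x 90 x 38 mm, lying beyond the fixture; origin at the middle of its length, on the bench.
- wax_tin: Bystander: round yellow tin, 76 mm diameter, 32 mm high; origin at the centre of its underside.
- wedge: Bystander: wooden wedge, 38 x 110 x 19 mm, lying to the right; origin at the centre of its underside.
- brush: Bystander: dust brush with wooden handle, 81 x 244 x 23 mm; origin at the centre of its underside.

How it is judged:
By the outcome, as a careful person would: the job done as asked, in the order asked, and still so for the second after the job is handed in, while the arm keeps its last pose, push and grip.
It also fails if it takes over 58 s, if anything falls off the work surface, if the arm or the gripper's body presses on something with over 40 N, if the wrist force passes 120 N, or if a joint passes its speed limit or range.

ROBOT

A 6-joint arm with a two-finger parallel gripper is mounted at the origin on a cart in front of the work surface, level with it; the furniture and walls round the work are solid. World frame = base frame: x ahead of the robot, y to its left, z up, the work surface at z = 0. Lengths are in m, angles in rad, forces in N, time in s.
With the tool pointing down it reaches from about 0.375 to 0.9 m from the base axis. Payload 3.1 kg.
Tool frame: the origin (TCP) lies on the centre line of the jaws, within the pads' length; the fingertips stand 22 mm ahead of it and the grasp point (between the pads) lies 3 mm ahead of it; z points along the fingers, x is the direction in which the jaws open and shut, and the axes are right-handed (so a half turn about z gives the same grasp; the last joint's range is limited). The gripper opens to 87 mm and grips with 3 to 60 N. Pads are 19 mm wide; open, the fingers measure 117 mm over their backs; the gripper's body (75 mm by 190 mm) begins 51 mm behind the grasp point.
Start: joints at [1.01, 0.527, 1.433, -0, 1.181, -0.178], TCP at [0.233, 0.58, 0.245] pointing down, gripper open.
Joint ranges: [-3.08, 3.08], [-0.75, 2.2], [0.22, 2.44], [-1.43, 4.57], [0, 2.65], [-2.85, 2.85]. Speed limits (rad/s): [2.79, 2.79, 3.14, 3.14, 3.14, 3.14].

INTERFACE

Orientations are given as a unit quaternion [x, y, z, w].
In Python, from rig import robot, camera, order gives the robot as it stands.
- The arm moves only by the shell command python3 -m pendant 'ROWS' [OPENING] [FORCE]. ROWS is JSON, a list of rows, each a list of 2 entries, a list of its own where there are three numbers: the shift along the tool's x, y, z in mm, then the turn about the tool's z in degrees. A call has 1 to 8 rows; each row shifts and turns the commanded pose from where the row before left it, along the tool's axes as they then stand; what a row does not reach is not made up. A row lasts 1/8 s, in which the tool goes at most 62.5 mm and 10.7 degrees, less where a joint would pass 70% of its speed; a pose out of reach is approached as far as the arm can. A call with a gripper value outside its range is refused whole. OPENING is the finger opening in mm, from 0 to 87, set as the call begins (- or left out, the last holds). The fingers move at their own pace and stop on an object; FORCE is the grip in N (left out, the last holds). Time passes only in rows, so rows that do not move let the fingers close. It gives the time, the measured TCP pose, the force and the opening at its end, in the units of the state.
- robot.get_obs(): the state, without advancing time (a new reading comes with each control period).
- camera(name): name is "side" or "top"; returns a dict with "pixels" (480x640x3 uint8, blue, green, red), "mtx" (3x3 intrinsics, pixels), "R" (3x3) and "t" (3): a world point X has camera coordinates R X + t. Camera axes: x right, y down, z forward; pixel columns grow to the right and rows downward; lengths in m; the calibration is good to about 2 mm. A picture is of the moment at which its call begins. There is no depth.
- order.hand_in(): hands the job in, once; it reports no verdict.
The state is a dict: "time": time; "q": joint angles; "joint_velocities": joint speeds; "joint_torque": joint torques, N m; "position": TCP position; "tool_rot": TCP orientation; "ft_force": force on the tool from outside, world axes, zero at the start; "moment": the same for the moment, N m; "grip_width": finger opening in m.
Only numpy, scipy, OpenCV 4.12 (cv2) and the standard library are available. Lean on these libraries where they do the work, as an engineer would, in place of code of your own. Each camera call takes 0.05 s, during which the arm holds its last target. There are 200 camera calls.

## Working session

There is one attempt and no reset: what is moved stays moved. The work goes in short steps, Python scripts to look and compute and a shell command to move; the robot and the scene stay as the last step left them, time stands still between calls to the robot, and variables do not carry over. Pictures are saved under pics/ and viewed, about 8 in all and at most 12, crops included, and the job is handed in when it is done.

```bash
ls; mkdir -p pics
python3 - <<'E'
from rig import robot,camera
import cv2,pickle
o=robot.get_obs();print(o)
d={n:camera(n) for n in("top","side")}
pickle.dump(d,open("c0.pkl","wb"))
for n in d:
    cv2.imwrite(f"pics/{n}0.png",d[n]["pixels"]);print(n,d[n]["mtx"],d[n]["R"],d[n]["t"])
E
```

```text
pics
{'time': 0.0, 'q': array([ 1.01048673e+00,  5.28495361e-01,  1.43389586e+00, -3.76890398e-05,
        1.18142506e+00, -1.78501791e-01]), 'joint_velocities': array([-2.90965409e-04,  3.08819718e-04,  2.06614396e-04, -1.26957036e-03,
        8.15149008e-04,  7.76467555e-05]), 'joint_torque': array([ 3.71800979e-04, -4.40041566e+01, -1.76591778e+01,  6.34295843e-02,
        5.80646074e-02, -1.50709484e-04]), 'position': array([0.23248241, 0.57940476, 0.24355572]), 'tool_rot': array([ 8.28427336e-01,  5.60095450e-01, -1.00994892e-03,  4.65220274e-04]), 'ft_force': array([-0.02176358,  0.03178276,  0.06771271]), 'moment': array([ 0.03617881, -0.00928756,  0.01679481]), 'grip_width': 0.0867564154447513}
top [[579.89625647   0.         321.67282733]
 [  0.         579.89625647 245.58686232]
 [  0.           0.           1.        ]] [[-0.00980757 -0.99994099  0.00467244]
 [-0.98006859  0.00868526 -0.19846947]
 [ 0.19841718 -0.00652582 -0.98009593]] [-0.08443153  0.58639173  1.39373658]
side [[597.96629739   0.         316.42339773]
 [  0.         597.96629739 230.07933256]
 [  0.           0.           1.        ]] [[ 0.76547785  0.64346166 -0.00086255]
 [ 0.52928127 -0.63040723 -0.56784511]
 [-0.36593031  0.43421632 -0.82313498]] [-0.38647039 -0.307052    2.10909525]
```

View pics/top0.png

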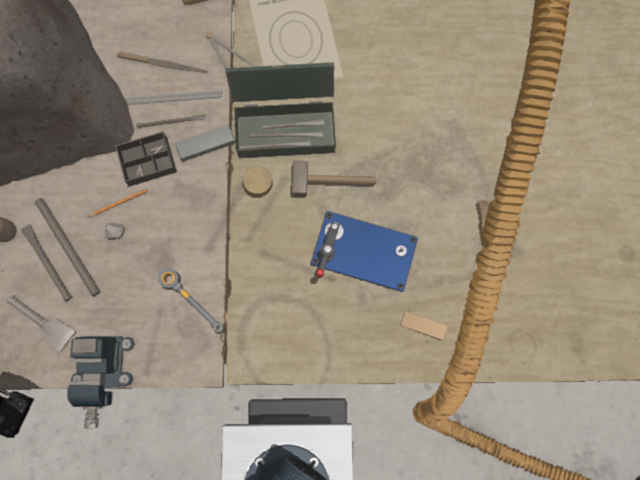

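View pics/side0.png

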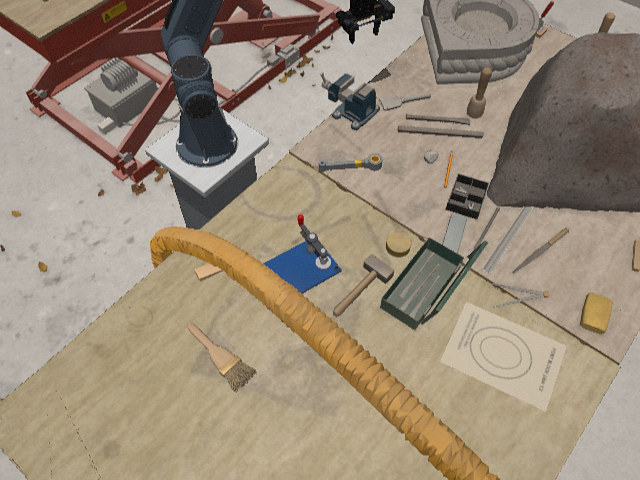

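The top view shows the lever with its boss at about (171,279), eye at (219,327) and band at (185,294). The blue plate is centred near (365,252), with posts at (335,232) and (402,250) and the red knob at (320,272). The side view confirms the layout. The arm is clear of both.

```bash
cat > h.py <<'E'
import numpy as np,cv2
def ray(c,uv,z):
    d=c["R"].T@np.linalg.solve(c["mtx"],[uv[0],uv[1],1.]); o=-c["R"].T@c["t"]
    return o+d*(z-o[2])/d[2]
def proj(c,X):
    p=c["mtx"]@(c["R"]@np.asarray(X,float)+c["t"]); return p[:2]/p[2]
def two(c1,a,c2,b):
    A=[];y=[]
    for c,uv in((c1,a),(c2,b)):
        d=c["R"].T@np.linalg.solve(c["mtx"],[uv[0],uv[1],1.]);d/=np.linalg.norm(d);o=-c["R"].T@c["t"]
        P=np.eye(3)-np.outer(d,d);A.append(P);y.append(P@o)
    X=np.linalg.lstsq(np.vstack(A),np.hstack(y),rcond=None)[0]
    return X
def blobs(m,mn=5):
    n,l,s,c=cv2.connectedComponentsWithStats(m.astype(np.uint8)); return [(s[i],c[i]) for i in range(1,n) if s[i][4]>=mn]
E
python3 - <<'E'
import pickle
from h import *
d=pickle.load(open("c0.pkl","rb"))
rois={"top":{"fix":(300,200,130,100),"lev":(150,260,85,80)},"side":{"fix":(255,205,95,95),"lev":(310,145,85,35)}}
tiles=[]
for n,c in d.items():
    im=c["pixels"];h=cv2.cvtColor(im,cv2.COLOR_BGR2HSV)
    H,S,V=[h[...,i].astype(int) for i in range(3)]
    def roi(m,r):
        o=np.zeros(m.shape,bool);x,y,w,hh=r;o[y:y+hh,x:x+w]=m[y:y+hh,x:x+w];return o
    for nm,m,r in(("red",((H<6)|(H>174))&(S>150)&(V>80),"fix"),("yel",(H>15)&(H<32)&(S>150)&(V>90),"lev"),("white",(S<40)&(V>180),"fix")):
        for s,ce in blobs(roi(m,rois[n][r])): print(n,nm,s,ce.round(1))
    b=roi((H>105)&(H<125)&(S>130),rois[n]["fix"]).astype(np.uint8)
    hull=cv2.convexHull(max(cv2.findContours(b,0,2)[0],key=cv2.contourArea))
    a=cv2.approxPolyDP(hull,4,True)[:,0]
    print(n,"plate",[(p.tolist(),ray(c,p,.012).round(4).tolist()) for p in a])
    for k,(x,y,w,hh) in rois[n].items():
        tiles.append(cv2.resize(cv2.resize(im[y:y+hh,x:x+w],None,fx=min(400/w,300/hh),fy=min(400/w,300/hh),interpolation=2),None,fx=1,fy=1)); print(n,k,"scale",min(400/w,300/hh))
out=np.zeros((600,800,3),np.uint8)
for i,t in enumerate(tiles):
    y,x=(i//2)*300,(i%2)*400; out[y:y+t.shape[0],x:x+t.shape[1]]=t
cv2.imwrite("pics/crops.png",out)
E
```

```text
top red [317 269   6   7  30] [319.5 272.2]
top yel [181 290   7   8  28] [184.1 293.4]
top white [325 224   5   9  20] [326.8 227.6]
top white [333 224   4   5  15] [334.5 225.9]
top white [336 226   7  13  53] [339.5 232.4]
top white [325 246   6   6  29] [327.3 248.6]
top white [396 246  10  10  64] [400.7 250.4]
top plate [([334, 214], [0.6791, -0.1233, 0.012]), ([410, 236], [0.6185, -0.32, 0.012]), ([414, 246], [0.5919, -0.3293, 0.012]), ([404, 283], [0.4957, -0.2997, 0.012]), ([395, 288], [0.483, -0.2762, 0.012]), ([326, 267], [0.5389, -0.1008, 0.012])]
top fix scale 3.0
top lev scale 3.75
side red [298 214   5  11  50] [300.  219.3]
side yel [371 156   9   6  44] [374.7 158.4]
side yel [355 160   7   6  33] [357.7 162.8]
side white [310 235   5   3  13] [312.  235.8]
side white [321 249   4   3   8] [322.5 250. ]
side white [316 258  15  10  68] [322.4 263.1]
side plate [([340, 271], [0.6918, -0.1122, 0.012]), ([301, 292], [0.6489, -0.2417, 0.012]), ([264, 263], [0.4976, -0.2385, 0.012]), ([306, 241], [0.5431, -0.0958, 0.012]), ([328, 254], [0.6258, -0.0887, 0.012])]
side fix scale 3.1578947368421053
side lev scale 4.705882352941177
```

View pics/crops.png

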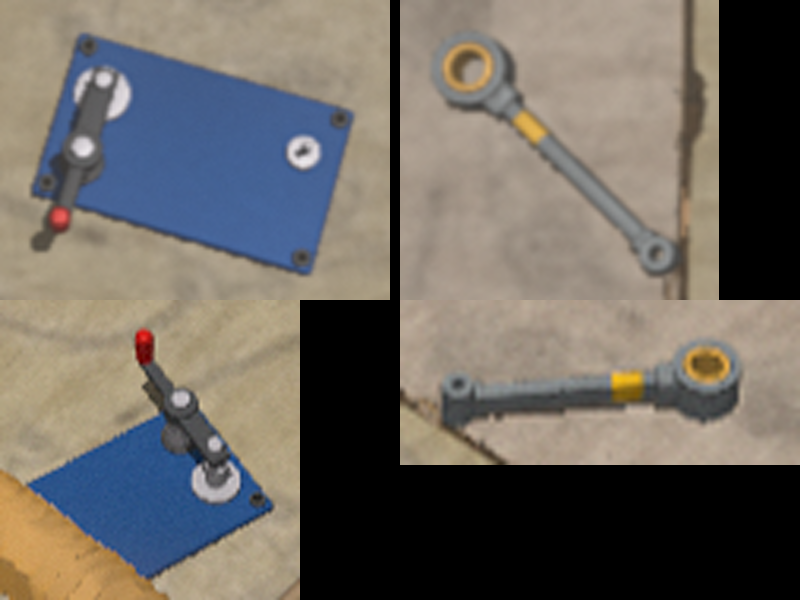

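Crops (offset and scale removed): the plate corners in the top view are about (326.7,211.7), (417.3,237.7), (402.7,291) and (311,264.3). The hub cap is at (327.3,249) and the knob top at (319.7,272.7). The lever's boss is at (167.6,278), eye at (218.3,327.5) and band at (184.9,293.9).

Run:
```python
import pickle
from h import *
d=pickle.load(open("c0.pkl","rb"));T,S=d["top"],d["side"]
C=[ray(T,p,.012) for p in [(326.7,211.7),(417.3,237.7),(402.7,291),(311,264.3)]]
m=np.array([[-125,75],[125,75],[125,-75],[-125,-75]])/1e3
w=np.array(C)[:,:2]
print("sides",[np.linalg.norm(w[i]-w[(i+1)%4]).round(4) for i in range(4)])
c=w.mean(0);U,_,V=np.linalg.svd((w-c).T@m);R=U@V;yaw=np.arctan2(R[1,0],R[0,0])
print("fix",c.round(4),np.degrees(yaw).round(2),"det",np.linalg.det(R),"res",((w-c)-m@R.T).round(4).tolist())
f=lambda x,y,z:np.r_[c+R@[x,y],z]
for n,p in(("axis",(-.09,-.062,.082)),("big",(-.09,0,.05)),("small",(.09,0,.05)),("knob closed",(-.09,-.127,.11)),("knob open",(-.155,-.062,.11))):
    P=f(*p);print(n,P.round(4),"top",proj(T,P).round(1),"side",proj(S,P).round(1))
hub=ray(T,(327.3,249),.082);print("hub",hub.round(4))
kn=ray(T,(319.6,272.0),.108);print("knob",kn.round(4), "2view",two(T,(319.6,272),S,(300,216)).round(4))
a=f(-.09,-.062,0)[:2]
for ref in(a,hub[:2]):
    l=R.T@(kn[:2]-ref);print("knob local",l.round(4),np.hypot(*l).round(4),"open angle",np.degrees(np.arctan2(-l[0],-l[1])))
B=ray(T,(167.6,277.9),.036);E=ray(T,(218.3,327.5),.036);b=ray(T,(184.7,293.6),.028)
Bs=ray(S,(310+306/4.706,145+64/4.706),.036);Es=ray(S,(310+58/4.706,145+83/4.706),.036);bs=ray(S,(357.7+0,162.3),.022)
for s,X,Y,Z in(("top",B,E,b),("side",Bs,Es,bs)):
    v=(Y-X)[:2];print(s,X.round(4),Y.round(4),"band",Z.round(4),"len",np.linalg.norm(v).round(4),"yaw",np.degrees(np.arctan2(v[1],v[0])).round(2),"bal",(X[:2]+v*57.5/180).round(4))
o=__import__("rig").robot.get_obs();from scipy.spatial.transform import Rotation as Q
print(Q.from_quat(o["tool_rot"]).as_matrix().round(3))
```

```text
sides [np.float64(0.2452), np.float64(0.1452), np.float64(0.2439), np.float64(0.1455)]
fix [ 0.5802 -0.2002] -106.99 det 1.0000000000000004 res [[-0.0029, -0.0017], [-0.0016, 0.0029], [0.0032, 0.0023], [0.0013, -0.0035]]
axis [ 0.5472 -0.096   0.082 ] top [324.4 259. ] side [306.6 228.9]
big [ 0.6065 -0.1142  0.05  ] top [331.2 238.1] side [317.8 249.2]
small [ 0.5539 -0.2863  0.05  ] top [400. 258.] side [266.  277.5]
knob closed [ 0.485 -0.077  0.11 ] top [316.8 282.7] side [295.  208.8]
knob open [ 0.5662 -0.0339  0.11  ] top [298.6 249.5] side [324.8 213.9]
hub [ 0.5722 -0.1035  0.082 ]
knob [ 0.5111 -0.084   0.108 ] 2view [ 0.5115 -0.0842  0.1042]
knob local [-0.001 -0.038] 0.038 open angle 1.4967987351685632
knob local [-0.0008 -0.0642] 0.0642 open angle 0.7410586896569458
top [0.5108 0.2981 0.036 ] [0.3858 0.1676 0.036 ] band [0.4717 0.2555 0.028 ] len 0.1807 yaw -133.75 bal [0.4709 0.2564]
side [0.5149 0.2957 0.036 ] [0.39   0.1675 0.036 ] band [0.4733 0.2552 0.022 ] len 0.179 yaw -134.23 bal [0.475  0.2548]
[[ 0.373  0.928 -0.001]
 [ 0.928 -0.373 -0.002]
 [-0.002 -0.    -1.   ]]
```

```bash
python3 -m pendant '[[[-40,40,0],0],[[-40,40,0],0],[[-40,40,0],0],[[-40,40,0],0],[[-40,40,0],0],[[-40,40,0],0],[[-40,40,0],0],[[-40,40,0],0]]' 87; python3 -m pendant '[[[-40,40,0],0],[[-40,40,0],0],[[-40,40,0],0],[[-40,40,0],0],[[-30,26,0],0],[[0,0,0],-5],[[0,0,0],0]]'
cat > st.py <<'E'
import sys
from h import *
from rig import robot
from scipy.spatial.transform import Rotation as Q
def st(): 
    o=robot.get_obs();M=Q.from_quat(o["tool_rot"]).as_matrix();return o,M
def go(x,y,z,yaw):
    o,M=st();d=M.T@(np.array([x,y,z])-o["position"])*1e3
    y0=np.degrees(np.arctan2(M[1,0],M[0,0]))
    print("t",o["time"],"pos",o["position"].round(4),"yaw",y0.round(2),"tilt",(np.degrees(np.arccos(-M[2,2]))).round(2),"f",o["ft_force"].round(1),"w",o["grip_width"].round(4),"| move mm",d.round(1),"turn",round(-((yaw-y0+180)%360-180),2))
if __name__=="__main__": go(*map(float,sys.argv[1:]))
E
python3 st.py .5113 -.084 .108 73
python3 - <<'E'
import pickle
from h import *
d=pickle.load(open("c0.pkl","rb"));T=d["top"]
hub=ray(T,(327.3,249),.082)
a=np.radians(-107);R=np.array([[np.cos(a),-np.sin(a)],[np.sin(a),np.cos(a)]])
o=hub[:2]-R@[-.09,-.062]
print("origin",o)
for p,z in(((401,250.6),.012),((401,250.6),.05),((334.5,231.5),.012)): print(R.T@(ray(T,p,z)[:2]-o))
E
```

```text
time: 1.1
position: [0.4109, 0.1621, 0.2445]
tool_rot: [0.828, 0.56, 0.0, -0.0]
ft_force: [0.4, 0.2, 0.1]
grip_width: 0.087
time: 1.98
position: [0.512, -0.0822, 0.244]
tool_rot: [0.804, 0.595, -0.0, -0.001]
ft_force: [-0.0, -0.8, 0.0]
grip_width: 0.0869
origin [ 0.60519832 -0.20771398]
[0.0909561  0.00150997]
[ 0.08778661 -0.00709723]
[-0.08799553  0.00130255]Traceback (most recent call last):
  File "st.py", line 11, in <module>
    if __name__=="__main__": go(*map(float,sys.argv[1:]))
                             ~~^^^^^^^^^^^^^^^^^^^^^^^^^^
  File "st.py", line 10, in go
    print("t",o["time"],"pos",o["position"].round(4),"yaw",y0.round(2),"tilt",(np.degrees(np.arccos(-M[2,2]))).round(2),"f",o["ft_force"].round(1),"w",o["grip_width"].round(4),"| move mm",d.round(1),"turn",round(-((yaw-y0+180)%360-180),2))
                                                                                                                                                       ^^^^^^^^^^^^^^^^^^^^^
AttributeError: 'float' object has no attribute 'round'
```

```bash
sed -i 's/o\["grip_width"\].round(4)/round(float(o["grip_width"]),4)/' st.py
python3 -m pendant '[[[-2,0,34],0],[[0,0,34],0],[[0,0,34],0],[[0,0,34],0],[[0,0,0],0]]'; python3 -m pendant '[[[0,0,0],0],[[0,0,0],0],[[0,0,0],0],[[0,0,0],0],[[0,0,0],0],[[0,0,0],0]]' 5 10;python3 st.py .5113 -.084 .108 73
```

```text
time: 2.6
position: [0.5097, -0.0823, 0.1066]
tool_rot: [0.803, 0.596, -0.002, -0.003]
ft_force: [-0.1, 0.2, -0.2]
grip_width: 0.0872
time: 3.35
position: [0.5118, -0.0838, 0.1086]
tool_rot: [0.803, 0.596, 0.0, 0.0]
ft_force: [-0.2, 0.5, 0.0]
grip_width: 0.0349
t 3.35 pos [ 0.5118 -0.0838  0.1086] yaw 73.12 tilt 0.0 f [-0.2  0.5  0. ] w 0.0349 | move mm [-0.4 -0.4  0.6] turn 0.12
```

```bash
python3 -m pendant '[[[0,0,0],0],[[0,0,0],0],[[0,0,0],0],[[0,0,0],0]]'; python3 -m pendant '[[[5.7,0.2,0],5],[[5.7,0.2,0],5],[[5.7,0.2,0],5],[[5.7,0.2,0],5]]';python3 st.py .5113 -.084 .108 73
```

```text
time: 3.85
position: [0.5118, -0.0836, 0.1085]
tool_rot: [0.803, 0.596, 0.0, -0.0]
ft_force: [-0.3, 1.3, -0.9]
grip_width: 0.0176
time: 4.35
position: [0.5219, -0.0638, 0.1085]
tool_rot: [0.895, 0.446, -0.0, 0.0]
ft_force: [-0.0, -2.9, -0.9]
grip_width: 0.0176
t 4.35 pos [ 0.5219 -0.0638  0.1085] yaw 52.99 tilt 0.05 f [-0.  -2.9 -0.9] w 0.0176 | move mm [-22.6   3.7   0.5] turn -20.01
```

Gripping the knob and turning; the force is about 3 N, as expected.

```bash
python3 -m pendant '[[[11.3,1,0],10],[[11.3,1,0],10],[[11.3,1,0],10],[[11.3,1,0],10],[[11.3,1,0],10],[[11.3,1,0],10]]';python3 -m pendant '[[[5.7,0.2,0],5],[[0,0,0],0]]';python3 st.py .5905 -.0413 .108 -17
```

```text
time: 5.1
position: [0.5814, -0.0384, 0.1085]
tool_rot: [0.998, -0.062, -0.001, 0.001]
ft_force: [-2.0, -2.9, 0.7]
grip_width: 0.0173
time: 5.35
position: [0.5878, -0.0396, 0.1085]
tool_rot: [0.995, -0.103, 0.0, 0.001]
ft_force: [-0.2, -2.8, -0.7]
grip_width: 0.0176
t 5.35 pos [ 0.5878 -0.0396  0.1085] yaw -11.81 tilt 0.08 f [-0.2 -2.8 -0.7] w 0.0176 | move mm [3.  1.2 0.5] turn 5.19
```

Continue in small steps to the stop.

```bash
python3 -m pendant '[[[3,0.1,0],3],[[2.4,0,0],2],[[0,0,0],0]]';python3 -m pendant '[[[1.5,0.0,0],0],[[0,0,0],0]]';python3 -m pendant '[[[1.5,0.0,0],0],[[0,0,0],0]]';python3 st.py .5905 -.0413 .108 -17
```

```text
time: 5.72
position: [0.5924, -0.0407, 0.1085]
tool_rot: [0.989, -0.146, -0.0, 0.0]
ft_force: [-1.4, -4.1, -0.3]
grip_width: 0.0178
time: 5.98
position: [0.5928, -0.0408, 0.1085]
tool_rot: [0.989, -0.146, -0.001, 0.0]
ft_force: [-3.2, -3.8, 1.5]
grip_width: 0.0172
time: 6.22
position: [0.5928, -0.0408, 0.1084]
tool_rot: [0.989, -0.146, -0.003, 0.0]
ft_force: [-5.9, -3.7, 4.1]
grip_width: 0.0178
t 6.225 pos [ 0.5928 -0.0408  0.1084] yaw -16.81 tilt 0.35 f [-5.9 -3.7  4.1] w 0.0178 | move mm [-2.1  1.1  0.4] turn 0.19
```

```bash
python3 -m pendant '[[[2.5,0.0,0],0],[[0,0,0],0]]';python3 -m pendant '[[[0,0,0],0],[[0,0,0],0],[[0,0,0],0],[[0,0,0],0],[[-3,0,0],0]]' 60; python3 -m pendant '[[[0,0,-35],0],[[0,0,-50],0],[[0,0,-50],0],[[-40,0,0],0],[[-60,0,0],0],[[-60,0,0],0],[[0,0,0],0]]' 87;python3 st.py .472 .256 .18 -44
python3 - <<'E'
from rig import camera
import cv2,pickle
d={n:camera(n) for n in("top","side")}
pickle.dump(d,open("c1.pkl","wb"))
t=cv2.resize(d["top"]["pixels"][200:300,300:430],None,fx=4,fy=4,interpolation=2)
s=cv2.resize(d["side"]["pixels"][205:305,250:350],None,fx=3,fy=3,interpolation=2)
import numpy as np
o=np.zeros((400,800,3),np.uint8);o[:,:520]=t;o[:280,520:]=s[:280,:280];cv2.imwrite("pics/c1.png",o)
E
```

```text
time: 6.48
position: [0.593, -0.0408, 0.1083]
tool_rot: [0.989, -0.146, -0.006, -0.0]
ft_force: [-9.1, -3.5, 6.7]
grip_width: 0.0175
time: 7.1
position: [0.5955, -0.0408, 0.1086]
tool_rot: [0.989, -0.147, 0.0, -0.0]
ft_force: [-0.3, -0.7, -0.0]
grip_width: 0.0566
time: 7.98
position: [0.4346, 0.008, 0.2425]
tool_rot: [0.989, -0.146, -0.004, -0.001]
ft_force: [-0.0, -0.9, -0.3]
grip_width: 0.0868
t 7.975 pos [0.4346 0.008  0.2425] yaw -16.81 tilt 0.52 f [-0.  -0.9 -0.3] w 0.0868 | move mm [ -35.3 -248.2   62.7] turn 27.19
```

View pics/c1.png

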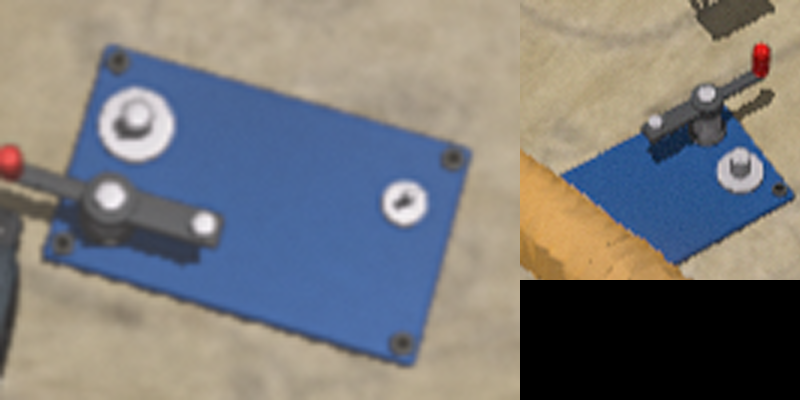

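The clamp is open: the strap points along the plate, the knob is off the plate's left end at (302,240), and the hub is at (327.5,249). The thick post top is at about (334.3,229.3) in the top view and (323.3,258.3) in the side view; the thin post ring is at (401.3,251).

Run:
```python
import pickle
from h import *
d=pickle.load(open("c1.pkl","rb"));T,S=d["top"],d["side"]
hub=two(T,(327.4,249),S,(250+187/3,205+93/3));print("hub2v",hub.round(4),"top",ray(T,(327.4,249),.082).round(4),"side",ray(S,(250+187/3,205+93/3),.082).round(4))
print("thick top",ray(T,(334.4,229.2),.05).round(4),"side",ray(S,(323.3,258.3),.05).round(4))
r1=ray(T,(334.25,231),.012);r2=ray(T,(401.2,251),.012);print("rings",r1.round(4),r2.round(4),"side",ray(S,(323.3,261.8),.012).round(4),np.linalg.norm(r1-r2),np.degrees(np.arctan2(*(r2-r1)[1::-1])))
kn=ray(T,(300+10/4,200+158/4),.108);print("knob",kn.round(4))
v=kn-ray(T,(327.4,249),.082);print("knob dir",np.degrees(np.arctan2(v[1],v[0])).round(2),np.hypot(v[0],v[1]),"expect",180-107)
```

```text
hub2v [ 0.574  -0.103   0.0769] top [ 0.5722 -0.1038  0.082 ] side [ 0.5769 -0.1046  0.082 ]
thick top [ 0.6295 -0.1227  0.05  ] side [ 0.6395 -0.1283  0.05  ]
rings [ 0.6335 -0.1233  0.012 ] [ 0.579  -0.2956  0.012 ] side [ 0.6326 -0.1195  0.012 ] 0.18072210039608388 -107.55795099662163
knob [ 0.5911 -0.0433  0.108 ]
knob dir 72.66 0.06338888420642734 expect 73
```

```bash
python3 -m pendant '[[[-7,-50,10],0],[[-7,-50,10],0],[[-7,-50,10],0],[[-7,-50,10],0],[[-7,-48,10],0],[[0,0,10],9],[[0,0,10],9],[[0,0,10],9]]' 87; python3 -m pendant '[[[0,0,0],0],[[0,0,0],0]]'; python3 st.py .472 .2555 .027 -44
```

```text
time: 9.07
position: [0.483, 0.254, 0.1631]
tool_rot: [0.927, -0.376, 0.001, -0.001]
ft_force: [-0.0, 0.2, -1.7]
grip_width: 0.0871
time: 9.32
position: [0.4818, 0.2533, 0.1637]
tool_rot: [0.928, -0.373, 0.001, -0.0]
ft_force: [-0.4, 0.4, 0.8]
grip_width: 0.0865
t 9.325 pos [0.4818 0.2533 0.1637] yaw -43.77 tilt 0.09 f [-0.4  0.4  0.8] w 0.0865 | move mm [ -8.7   5.4 136.7] turn 0.23
```

```bash
python3 -m pendant '[[[-8.5,-5.5,0],0],[[0,0,35],0],[[0,0,35],0],[[0,0,35],0],[[0,0,0],0],[[0,0,0],0]]' | sed -n 1,2p; python3 st.py .472 .2555 .027 -44
```

```text
time: 10.07
position: [0.4789, 0.2635, 0.0596]
t 10.075 pos [0.4789 0.2635 0.0596] yaw -43.84 tilt 0.11 f [-1.2  0.5  0.1] w 0.0872 | move mm [ 0.6 10.6 32.6] turn 0.16
```

The y shift had the wrong sign. Correcting it before going down.

```bash
python3 -m pendant '[[[0.5,10.5,0],0],[[0,0,12],0],[[0,0,12],0],[[0,0,8],0],[[0,0,0],0],[[0,0,0],0]]' | sed -n 1,4p; python3 st.py .472 .2555 .027 -44
python3 - <<'E'
from rig import camera
import cv2
t=camera("top")["pixels"];s=camera("side")["pixels"]
cv2.imwrite("pics/g.png",cv2.hconcat([cv2.resize(t[250:350,140:240],None,fx=4,fy=4,interpolation=2),cv2.resize(s[110:210,300:400],None,fx=4,fy=4,interpolation=2)]))
E
```

```text
time: 10.82
position: [0.4712, 0.2551, 0.0264]
tool_rot: [0.928, -0.374, -0.0, 0.0]
ft_force: [-0.8, 0.2, 1.0]
t 10.825 pos [0.4712 0.2551 0.0264] yaw -43.88 tilt 0.01 f [-0.8  0.2  1. ] w 0.0872 | move mm [ 0.3 -0.8 -0.6] turn 0.12
```

View pics/g.png

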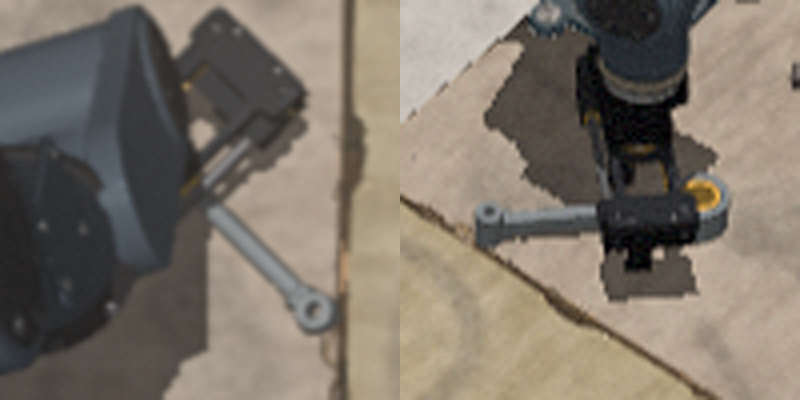

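The fingers straddle the bar by the boss, with the eye at about (218,327) in the top view, unmoved. Closing on the band.

```bash
python3 -m pendant '[[[0,0,0],0],[[0,0,0],0],[[0,0,0],0],[[0,0,0],0],[[0,0,0],0],[[0,0,0],0],[[0,0,0],0],[[0,0,0],0]]' 5 50 >/dev/null;python3 -m pendant '[[[0,0,0],0],[[0,0,0],0],[[0,0,0],0],[[0,0,0],0]]';python3 -m pendant '[[[0,0,-10],0],[[0,0,-25],0],[[0,0,-40],0],[[0,0,-45],0],[[0,0,-30],0],[[0,0,0],0],[[0,0,0],0]]'; python3 st.py .616 -.1769 .11 -17.2;python3 - <<'E'
from rig import camera,robot
import cv2
print(robot.get_obs()["moment"])
t=camera("top")["pixels"];s=camera("side")["pixels"]
cv2.imwrite("pics/l.png",cv2.hconcat([cv2.resize(t[250:350,140:240],None,fx=4,fy=4,interpolation=2),cv2.resize(s[60:160,300:400],None,fx=4,fy=4,interpolation=2)]))
E
```

```text
time: 12.42
position: [0.4709, 0.2551, 0.0265]
tool_rot: [0.928, -0.374, -0.0, 0.0]
ft_force: [-1.4, 2.2, 1.4]
grip_width: 0.0118
time: 13.3
position: [0.47, 0.2545, 0.1754]
tool_rot: [0.928, -0.374, -0.001, 0.001]
ft_force: [-0.4, -0.4, -5.2]
grip_width: 0.0118
t 13.3 pos [0.47   0.2545 0.1754] yaw -43.88 tilt 0.16 f [-0.4 -0.4 -5.2] w 0.0118 | move mm [404.3 209.6  65.5] turn -26.68
[-0.07466278  0.12776835 -0.01591613]
```

View pics/l.png

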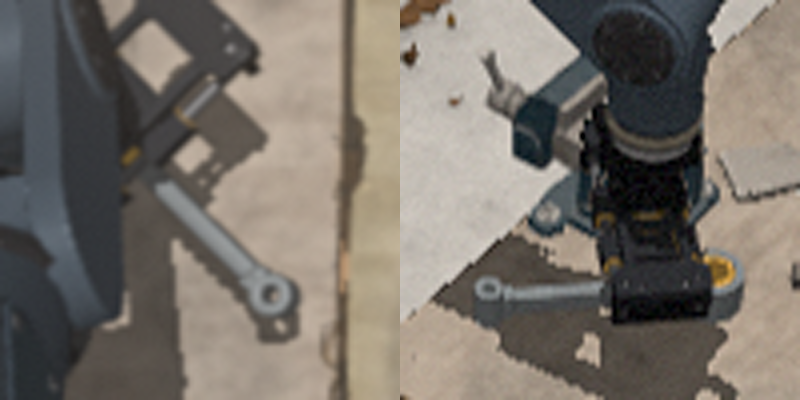

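```bash
python3 - <<'E'
from rig import camera
from h import *
T=camera("top");S=camera("side")
print(two(T,(208,323.25),S,(422,132)).round(4), ray(T,(208,323.25),.185).round(4), ray(S,(422,132),.185).round(4))
E
python3 -m pendant '[[[15,8,0],0],[[30,16,0],0],[[45,23,0],0],[[50,26,0],0],[[50,26,0],0],[[50,26,0],0],[[50,26,0],0],[[50,26,0],0]]' | head -2; python3 -m pendant '[[[40,20,0],0],[[24,13,0],0],[[0,0,0],-4],[[0,0,0],-6],[[0,0,0],-7],[[0,0,0],-6],[[0,0,0],-3.5],[[0,0,0],0]]' ; python3 -m pendant '[[[0,0,0],0],[[0,0,0],0],[[0,0,0],0]]' >/dev/null; python3 st.py .616 -.1769 .1265 -17.2
```

```text
[0.5139 0.2612 0.1772] [0.3863 0.1651 0.185 ] [0.6315 0.3669 0.185 ]
time: 14.5
position: [0.5935, -0.1112, 0.1759]
time: 15.5
position: [0.6161, -0.1772, 0.1757]
tool_rot: [0.988, -0.152, -0.001, -0.0]
ft_force: [-0.6, 0.6, -4.5]
grip_width: 0.0118
t 15.875 pos [ 0.6168 -0.1764  0.1765] yaw -17.39 tilt 0.0 f [-0.4  1.1 -5.1] w 0.0117 | move mm [-0.6  0.7 50. ] turn -0.19
```

```bash
python3 -m pendant '[[[0,0,8],0],[[0,0,14],0],[[0,0,14],0],[[0,0,10],0],[[0,0,4],0],[[0,0,0],0],[[0,0,0],0],[[0,0,0],0]]' >/dev/null; python3 st.py .616 -.1769 .1265 -17.2;python3 - <<'E'
from rig import camera
from h import *
import pickle
d={n:camera(n) for n in("top","side")};pickle.dump(d,open("c2.pkl","wb"))
t=d["top"]["pixels"];s=d["side"]["pixels"]
cv2.imwrite("pics/f.png",cv2.hconcat([cv2.resize(t[195:305,300:420],(480,440),interpolation=2),cv2.resize(s[200:310,250:330],(320,440),interpolation=2)]))
E
```

```text
t 16.875 pos [ 0.6172 -0.1765  0.1271] yaw -17.37 tilt 0.07 f [ 0.  -0.7 -5.2] w 0.0115 | move mm [-1.   0.7  0.6] turn -0.17
```

View pics/f.png

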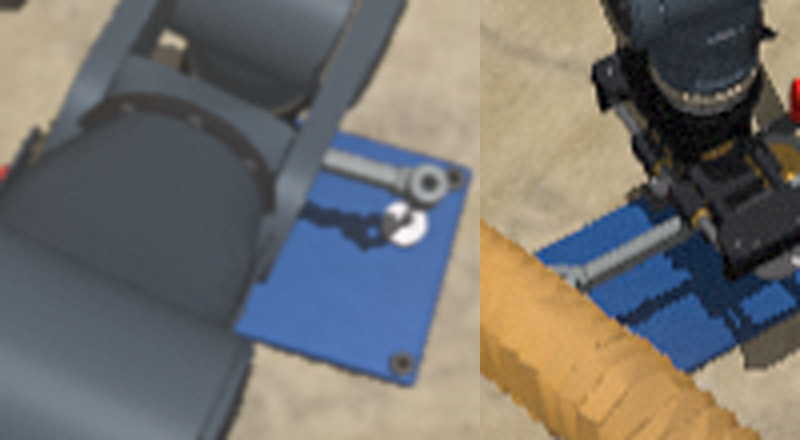

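Run:
```python
from h import *
import pickle
d=pickle.load(open("c2.pkl","rb"));T,S=d["top"],d["side"]
print("eye",ray(T,(407.25,241),.136).round(4),two(T,(407.25,241),S,(272.5,268.5)).round(4))
m=np.radians(-107.2);v=np.array([np.cos(m),np.sin(m)])
print("want thin",np.array([.633,-.122])+.18*v,"pred px",proj(T,[.5798,-.294,.136]))
print("boss side pred (bore top)",proj(S,[.633,-.122,.136]))
cv2.imwrite("pics/f2.png",cv2.resize(S["pixels"][200:290,260:350],(600,600),interpolation=2))
```

```text
eye [ 0.5793 -0.2927  0.136 ] [ 0.5827 -0.2893  0.1346]
want thin [ 0.57977255 -0.29395011] pred px [407.7687255  240.78850293]
boss side pred (bore top) [323.21734131 239.73937396]
```

View pics/f2.png

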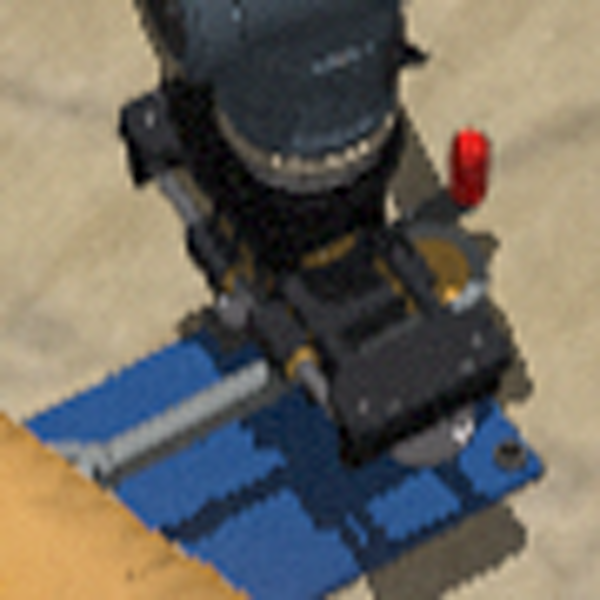

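The side view shows the boss bore at about (325.5,240), against a prediction of (323.2,239.7). Both ends suggest the lever sits about 2 mm towards the thick-post side, so I'll shift it +2 mm along the tool's y and check.

```bash
python3 -m pendant '[[[0,2,0],0],[[0,0,0],0],[[0,0,0],0],[[0,0,0],0],[[0,0,0],0],[[0,0,0],0],[[0,0,0],0],[[0,0,0],0]]' >/dev/null; python3 st.py .616 -.1769 .1265 -17.2;python3 - <<'E'
from rig import camera,robot,order
from h import *
T=camera("top");im=T["pixels"]
g=cv2.resize(cv2.cvtColor(im[230:256,395:420],cv2.COLOR_BGR2GRAY),None,fx=8,fy=8,interpolation=2)
c=cv2.HoughCircles(g,cv2.HOUGH_GRADIENT,1,200,param1=100,param2=10,minRadius=30,maxRadius=55)
if c is not None:
    p=c[0,0];u=((p[0]+.5)/8-.5+395,(p[1]+.5)/8-.5+230);print(u,p[2]/8,ray(T,u,.136).round(4),"want .5795 -.2945")
o=robot.get_obs();print(o["time"],o["joint_velocities"].round(3).tolist(),o["moment"])
E
```

```text
t 17.975 pos [ 0.6162 -0.1782  0.1265] yaw -17.37 tilt 0.0 f [ 0.4 -0.4 -5.5] w 0.011 | move mm [-0.6 -1.2  0. ] turn -0.17
(np.float32(400.25), np.float32(250.625)) 5.7125 [ 0.5562 -0.2753  0.136 ] want .5795 -.2945
18.025 [-0.0, -0.002, -0.003, 0.0, 0.001, 0.001] [-0.11440778  0.08391224  0.04183107]
```

```bash
python3 -c "
from rig import order;print(order.hand_in())"
```

```text
the job is handed in; nothing more can be done
None
```

The swing clamp is open to its stop, and the lever was held level over the fixture, still gripped, when I handed in at 18 s.

**Clamp:** I gripped the red knob and turned it a quarter turn clockwise. At the end the position stayed put while the force rose to about 12 N, so it is at the stop. The picture afterwards put the knob at 72.7°, against 73° expected.

**Lever:** I picked it up at the yellow band with a 50 N grip (11–12 mm measured opening) and carried it over the fixture. At the end:

| Check | Result |
|---|---|
| Height | TCP at 0.1265 m, so the underside is about 50 mm above the post tops |
| Tool tilt | 0.0° |
| Joints | practically still |
| Eye height from two views | 0.1346 m, against 0.136 m expected (before the last shift) |

**Checks that disagreed or failed:**
- **Bore position:** before the last shift, the eye in the top view was 1–3 mm short of the thin post along the lever. The side view put the boss a few mm off the same way, but a finger partly hid it and that camera reads about 2–3 mm off the top one. I shifted 2 mm to correct this; I expect both bores to be within about 2 mm of the posts.
- **Last picture check:** the circle search found the white ring on the plate instead of the eye, so the picture did not confirm the position after the shift. That rests on the measured TCP.
- **One slip:** I gave a wrong sign on a small sideways step above the lever and corrected it before going down. Nothing was touched.

The hammer, tin, wedge and brush were not approached; I did not re-check them in a final picture.

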